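# Close up the slide imager and start the scan

## Task

Start a scan on the white slide imager using only your fingertips: gently push the open specimen drawer in until it is fully home, then gently swing the raised amber shield down until it lies flat shut, and only then press the green start button all the way down and let it come up again. Never press the red button; do not grasp or lift anything, and leave the imager itself and all the small things around and on it where they stand.

Things in the scene. Friction and masses are not known exactly. Their poses are not given: they have to be found in the camera images.
- drawer_face (a point): centre of the grey, blue-striped outer face of the imager's specimen drawer: upright, 196 mm wide, 56 mm high (24 to 80 mm above the table), moving with the drawer. Its x axis points level into the imager, the way the drawer is pushed shut; y runs along the face; z is up. Behind it is an open tray with four glass slides
- drawer (a joint): how far the specimen drawer is open, m: 0 fully home, 0.09 fully out. It slides against about 2 N of friction and stays where it is left
- shield_hinge (a point): middle of the shield's level hinge line, on the imager's top 100 mm above the table, 154 mm behind the drawer's face when the drawer is shut. The point turns with the shield: its y axis lies along the hinge, its -x axis points from the hinge to the free edge, its z axis is the normal of the outer (upper when shut) side
- shield_edge (a point): middle of the shield's free edge, outer side; axes as shield_hinge. The shield is a clear amber plate, 135 mm from hinge to free edge, 210 mm wide, 6 mm thick (outer side 6 mm from the hinge line along z), dark along the free edge. Shut it lies level, its outer side 106 mm above the table; open it stands up, its outer side facing away from the robot
- shield (a joint): shield angle, rad: 0 shut (flat), 1.57 upright, 1.8 fully open. A friction hinge (0.18 Nm, 1 to 2 N at the free edge) keeps it where it is left, so it must be pushed all the way down
- start_top (a point): centre of the top of the green start button (26 mm across), pointing up, on a low grey pod 80 mm square fixed to the table; the button's top is the pod's highest point
- start (a joint): travel of the green button, m: 0 up, 0.006 fully down; a spring needing about 4 N to reach the bottom brings it up again
- stop_top (a point): centre of the top of the red stop button on the other pod, same size: not to be pressed
- stop (a joint): travel of the red button, m: 0 up
- imager: the white slide imager's housing, 220 mm deep (x), 220 mm wide, 100 mm high without the shield, 5 kg, loose on rubber feet. Origin at the centre of its underside, x axis as for the drawer's face. With the drawer shut the face stands 12 mm in front of the housing
- oil_mid (a point): centre of an upright amber dropper bottle, 32 mm across, 65 mm high, loose
- mailer_mid (a point): centre of a flat blue slide mailer 30 x 85 x 14 mm, loose on the imager's top behind the shield's hinge
- dish_mid (a point): centre of a closed petri dish, 59 mm across, 20 mm high, loose
- objective_mid (a point): centre of a steel objective lens standing on end, 38 mm across, 55 mm high, loose
- slidebox_mid (a point): centre of a cardboard slide box 90 x 60 x 35 mm, loose
Not all that is in view belongs to the job. What is shaped like the part that bears start_top but pink is not meant. Leave any pink look-alike of the part that bears stop_top alone.

How it is judged:
By the outcome, as a careful person would: the job done as asked, in the order asked, and still so for the second after the job is handed in, with the robot touching nothing.
It also fails if it takes over 64 s, if anything falls off the work surface, if the arm or the gripper's body presses on something with over 40 N, if the wrist force passes 120 N, or if a joint passes its speed limit or range.

## Robot

A 6-joint arm with a two-finger parallel gripper is mounted at the origin on the work surface. World frame = base frame: x ahead of the robot, y to its left, z up, the work surface at z = 0. Lengths are in m, angles in rad, forces in N, time in s.
With the tool pointing down it reaches from about 0.25 to 0.725 m from the base axis. Payload 4 kg.
Tool frame: the origin (TCP) lies at the very end of the fingers, on their centre line; the grasp point (between the pads) lies 19 mm behind it; z points along the fingers, y is the direction in which the jaws open and shut (so a half turn about z gives the same grasp; the last joint's range is limited). The gripper opens to 85 mm and grips with 20 to 120 N. Pads are 22 mm wide; open, the fingers measure 114 mm over their backs; the gripper's body (76 mm by 85 mm) begins 54 mm behind the grasp point. The pads swing forward as they close: fully open they stand 13 mm farther back than shut.
Start: joints at [1.149, 0.241, 0.005, 1.335, 0, 1.571], TCP at [0.205, 0.456, 0.193] pointing down, gripper open.
Joint ranges: [-2.72, 2.72], [-1.05, 1.87], [-1.09, 1.28], [-1.99, 2.15], [-1.42, 1.44], [-3.14, 3.14]. Speed limits (rad/s): [2.79, 2.79, 3.14, 3.14, 3.14, 3.14].

## Interface

Orientations are given as a unit quaternion [x, y, z, w].
In Python, from workcell import bot gives the robot as it stands.
- The arm moves only by the shell command python3 -m crank 'ROWS'. ROWS is JSON, a list that holds one entry, the list of rows, each a list of 5 numbers: the shift along the tool's x, y, z in mm, then the turn about the tool's z in degrees, then the closure in counts, from 0 (fully open) to 255 (shut). In form: [[[tx, ty, tz, turn, grip], ...]]. A call has 1 to 12 rows; each row shifts and turns the pose as measured when the row begins, along the tool's axes as they then stand; what a row does not reach is not made up. A row lasts 1/8 s, in which the tool goes at most 62.5 mm and 10.7 degrees, less where a joint would pass 70% of its speed; a pose out of reach is approached as far as the arm can. A call is refused whole if a number of a shift passes 62.5 or a number of a turn 10.7, either way. A call with a gripper value outside its range is refused whole. The fingers move at their own pace and stop on an object; the grip force is fixed at half the most. Time passes only in rows, so rows that do not move let the fingers close. It gives the time, the measured TCP pose, the force and the opening at its end, in the units of the state.
- bot.get_obs(): the state, without advancing time (a new reading comes with each control period).
- bot.camera(name): name is "scene" or "top" or "wrist"; returns a dict with "img" (480x640x3 uint8, blue, green, red), "depth" (480x640 float32, m along the optical axis (not along the pixel's ray), 0 where there is no reading), "fx", "fy", "cx", "cy" (pixels), "R" (3x3) and "t" (3): a world point X has camera coordinates R X + t; the wrist camera has in their place "T_tool_cam" (4x4, takes a point from camera to tool coordinates, whose origin is the TCP and whose axes are the flange's). Camera axes: x right, y down, z forward; pixel columns grow to the right and rows downward; lengths in m; the calibration is good to about 2 mm. A picture is of the moment at which its call begins: read the wrist's pose just before it.
- bot.job_done(): hands the job in, once; it reports no verdict.
The state is a dict: "clock": time; "joint_pos": joint angles; "joint_vel": joint speeds; "tau": joint torques, N m; "eef_pos": TCP position; "tool_rot": TCP orientation; "ft_force": force on the tool from outside, world axes, zero at the start; "ft_torque": the same for the moment, N m; "grip_width": finger opening in m.
Only numpy, scipy, OpenCV 4.12 (cv2) and the standard library are available. Lean on these libraries where they do the work, as an engineer would, in place of code of your own. Each camera call takes 0.05 s, during which the arm holds its last target.

## Working session

There is one attempt and no reset: what is moved stays moved. The work goes in short steps, Python scripts to look and compute and a shell command to move; the robot and the scene stay as the last step left them, time stands still between calls to the robot, and variables do not carry over. Pictures are saved under pics/ and viewed, and the job is handed in when it is done.

```bash
ls; mkdir -p pics; python3 - <<'E'
from workcell import bot
import cv2
o=bot.get_obs()
print({k:(v if not hasattr(v,'round') else v) for k,v in o.items()})
for n in ["scene","top","wrist"]:
    c=bot.camera(n); cv2.imwrite(f"pics/{n}0.png",c["img"])
    import numpy as np
    np.savez(f"/tmp/{n}0.npz",**c)
    print(n,c["fx"],c["cx"],c["cy"],c.get("R"),c.get("t"),c.get("T_tool_cam"))
E
```

```text
pics
{'clock': 0.0, 'joint_pos': array([1.14897808e+00, 2.41412275e-01, 3.72155414e-03, 1.33521844e+00,
       1.43293953e-05, 1.57079687e+00]), 'joint_vel': array([ 0.00025365,  0.00056356, -0.00026329, -0.00050693, -0.00050352,
        0.00029532]), 'tau': array([-2.44581970e-04, -3.72313857e+01,  2.52407992e+01,  1.69172109e-02,
       -1.76356471e-04, -8.43232577e-07]), 'eef_pos': array([0.2044097 , 0.45551579, 0.19191239]), 'tool_rot': array([ 2.09349121e-01,  9.77840391e-01, -1.03150946e-03, -2.28165776e-04]), 'ft_force': array([ 0.03963989,  0.68496165, -0.2218576 ]), 'ft_torque': array([ 0.01996554,  0.00890875, -0.00737806]), 'grip_width': 0.08580921412258671}
scene 537.476948637158 315.7722848755806 238.97588150750042 [[-0.75742817  0.65289392  0.00566545]
 [ 0.42076739  0.49473432 -0.76038987]
 [-0.49925682 -0.57355687 -0.64944218]] [ 0.43268692 -0.17310199  1.75307049] None
top 444.23586424932535 310.0982563847346 236.44822709332465 [[ 0.01749289 -0.99966334 -0.01916245]
 [-0.98683071 -0.01417958 -0.16113378]
 [ 0.16080782  0.02172879 -0.98674653]] [0.01368473 0.57386061 1.17682434] None
wrist 398.0795540376026 317.49485085270857 235.9308952162036 None None [[-3.55487949e-04 -9.50318228e-01 -3.11279842e-01  7.93438970e-02]
 [ 9.99999819e-01 -1.86551438e-04 -5.72490182e-04  1.70905223e-03]
 [ 4.85978153e-04 -3.11279989e-01  9.50318122e-01 -1.80928763e-01]
 [ 0.00000000e+00  0.00000000e+00  0.00000000e+00  1.00000000e+00]]
```

View pics/scene0.png

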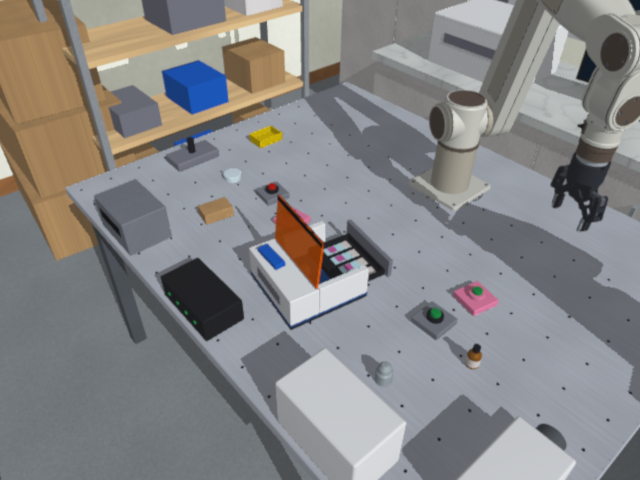

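View pics/top0.png

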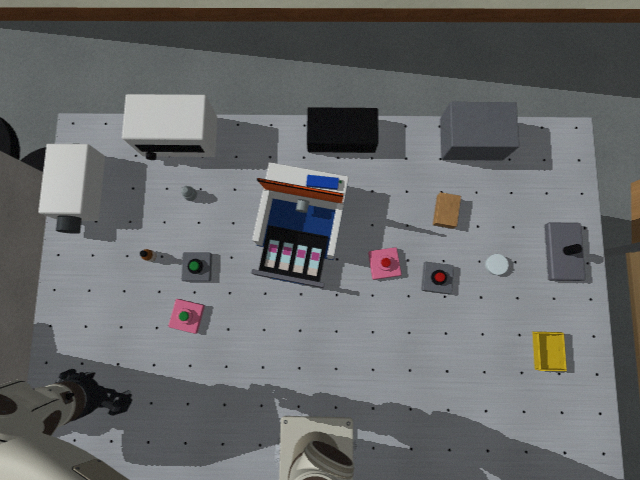

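View pics/wrist0.png

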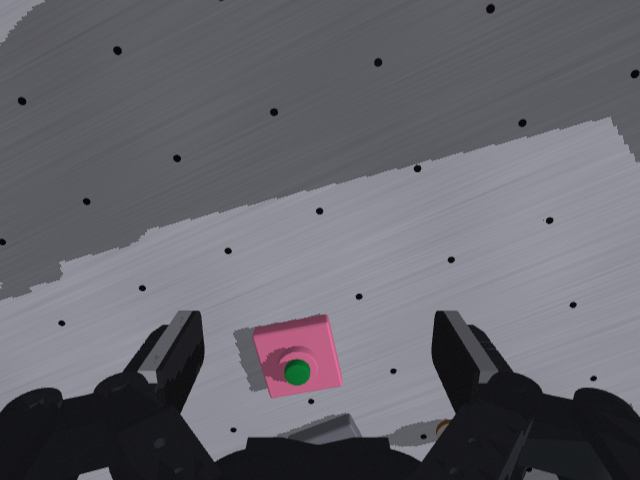

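Candidates for start_top: green on grey pod at top (195,266), green on pink pod at (184,316). Red: grey (439,277), pink (387,263). By the description, the green button on the grey pod is the one. Next I'll check it in a close crop, along with the imager.

```bash
cat > h.py <<'E'
import numpy as np,cv2
def ray(c,u,v,z):
    d=np.array([(u-c["cx"])/c["fx"],(v-c["cy"])/c["fy"],1.]); R=c["R"]; o=-R.T@c["t"]; w=R.T@d
    return o+w*(z-o[2])/w[2]
def dep(c,u,v):
    D=c["depth"][int(round(v)),int(round(u))]
    return c["R"].T@(D*np.array([(u-c["cx"])/c["fx"],(v-c["cy"])/c["fy"],1.])-c["t"])
def proj(c,X):
    p=c["R"]@np.asarray(X)+c["t"]; return np.array([c["fx"]*p[0]/p[2]+c["cx"],c["fy"]*p[1]/p[2]+c["cy"]])
E
python3 - <<'E'
import numpy as np,cv2
from h import *
c=np.load("/tmp/top0.npz"); im=c["img"]
a=cv2.resize(im[155:295,235:365],None,fx=4,fy=4,interpolation=cv2.INTER_CUBIC)
b=cv2.resize(im[240:345,160:225],None,fx=4,fy=4,interpolation=cv2.INTER_CUBIC)
o=np.zeros((560,800,3),np.uint8);o[:,:520]=a;o[:420,530:790]=b;cv2.imwrite("pics/crop0.png",o)
s=np.load("/tmp/scene0.npz")
cv2.imwrite("pics/crop1.png",cv2.resize(s["img"][190:345,230:430],None,fx=3.8,fy=3.8,interpolation=cv2.INTER_CUBIC))
for n,c in(("top",c),("scene",s)):
  hsv=cv2.cvtColor(c["img"],cv2.COLOR_BGR2HSV)
  for nm,m in (("green",cv2.inRange(hsv,(45,120,40),(85,255,255))),("red",cv2.inRange(hsv,(0,190,80),(4,255,255))|cv2.inRange(hsv,(176,190,80),(180,255,255)))):
    k,l,st,ce=cv2.connectedComponentsWithStats(m)
    for i in range(1,k):
      if st[i,4]>25: print(n,nm,ce[i].round(1),st[i],dep(c,*ce[i]).round(4), ray(c,*ce[i],0.055).round(4))
E
```

```text
top green [193.4 265.4] [189 261  10  10  78] [0.4896 0.3437 0.0377] [0.4879 0.3387 0.055 ]
top green [183.3 315.7] [179 312   9   9  60] [0.3524 0.3628 0.0384] [0.3527 0.3578 0.055 ]
top red [385.5 262.1] [382 258   8   9  59] [ 0.5063 -0.1841  0.0431] [ 0.505  -0.1823  0.055 ]
top red [439.6 276.7] [435 273  10   9  72] [ 0.4687 -0.3296  0.0426] [ 0.4678 -0.3263  0.055 ]
scene green [477.3 290.5] [473 287   9   8  57] [0.3588 0.3678 0.0419] [0.3713 0.3738 0.055 ]
scene green [435.4 313.1] [430 308  12  11 100] [0.499  0.3499 0.0451] [0.507  0.3547 0.055 ]
scene red [271.6 186.5] [268 184   8   6  34] [ 0.4759 -0.3216  0.0413] [ 0.4873 -0.3055  0.055 ]
```

View pics/crop0.png

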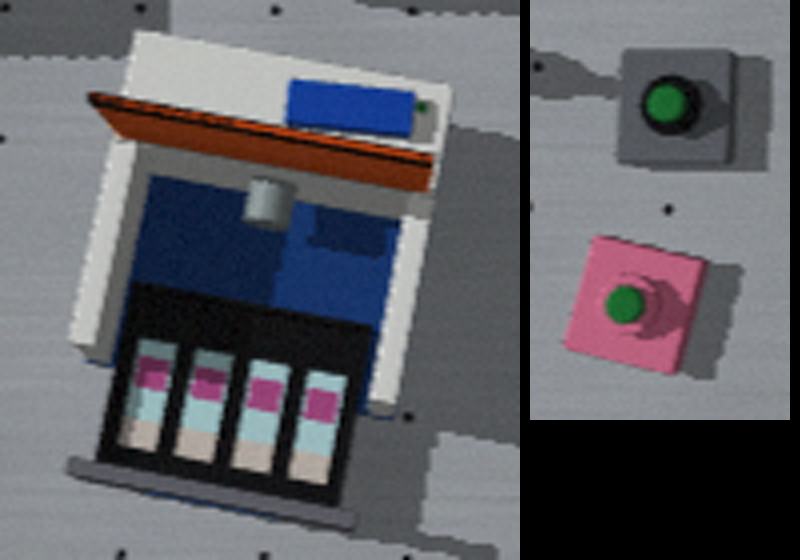

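View pics/crop1.png

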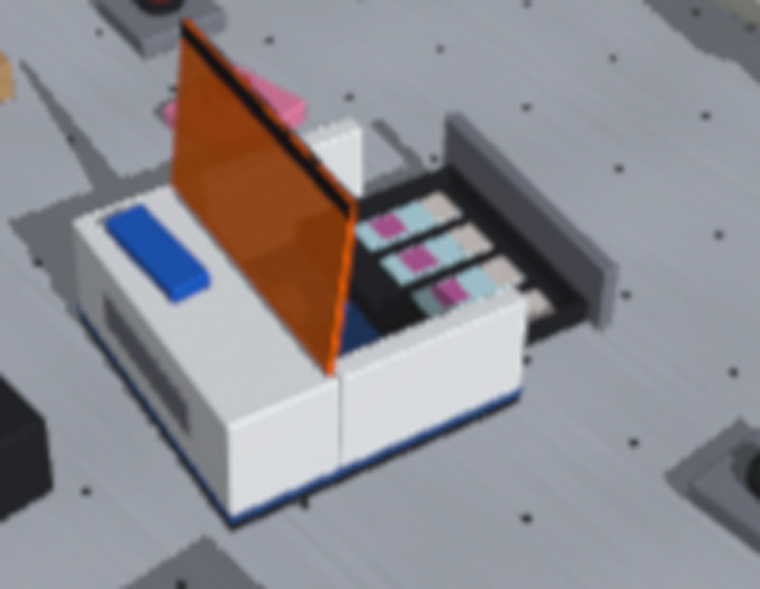

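```bash
python3 - <<'E'
import numpy as np,cv2
from h import *
c=np.load("/tmp/top0.npz")
f=lambda x,y,z: ray(c,235+x/4-.4,155+y/4-.4,z)
P={k:f(*v) for k,v in dict(BL=(135,30,.1),BR=(450,85,.1),FL=(70,343,.1),FR=(397,405,.1),
 dL=(68,470,.08),dR=(352,527,.08),dLb=(72,457,.08),dRb=(355,513,.08),eL=(90,94,.23),eR=(432,158,.23)).items()}
for k,v in P.items(): print(k,v.round(4))
def yaw(a,b): d=b-a; return np.degrees(np.arctan2(d[1],d[0])),np.linalg.norm(d)
print("x dirs: from L side",yaw(P['FL'],P['BL']),"back",yaw(P['BR'],P['BL']),"face",yaw(P['dR'],P['dL']))
# depth points of the shield, drawer face
for n in ("top","scene"):
    c=np.load(f"/tmp/{n}0.npz"); hsv=cv2.cvtColor(c["img"],cv2.COLOR_BGR2HSV)
    m=cv2.inRange(hsv,(5,180,60),(14,255,255)); k,l,st,ce=cv2.connectedComponentsWithStats(m); i=1+st[1:,4].argmax()
    vs,us=np.where(l==i); q=np.array([dep(c,u,v) for u,v in zip(us,vs)])
    q=q[(q[:,2]>.09)&(q[:,2]<.3)]
    print(n,len(q),q.min(0).round(3),q.max(0).round(3))
    ce=q.mean(0);U,S,V=np.linalg.svd(q-ce); print("centroid",ce.round(3),"normal",V[2].round(3),"res",(S[2]/len(q)**.5).round(4), q[q[:,2]>q[:,2].max()-.01].mean(0).round(3))
E
```

```text
BL [0.7675 0.1384 0.1   ]
BR [ 0.7313 -0.0749  0.1   ]
FL [0.5523 0.1743 0.1   ]
FR [ 0.5144 -0.0413  0.1   ]
dL [0.4702 0.1755 0.08  ]
dR [ 0.4357 -0.0131  0.08  ]
dLb [0.4789 0.1731 0.08  ]
dRb [ 0.4449 -0.0149  0.08  ]
eL [0.6833 0.1481 0.23  ]
eR [ 0.6465 -0.0564  0.23  ]
x dirs: from L side (np.float64(-9.4680954341195), np.float64(0.21819899449402527)) back (np.float64(80.38130814255584), np.float64(0.2164124238126347)) face (np.float64(79.64244253404102), np.float64(0.19168172363507727))
top 495 [ 0.644 -0.056  0.104] [0.688 0.144 0.223]
centroid [0.667 0.044 0.166] normal [ 0.979 -0.172  0.11 ] res 0.0003 [0.661 0.041 0.216]
scene 1924 [ 0.65  -0.053  0.102] [0.699 0.152 0.24 ]
centroid [0.676 0.058 0.17 ] normal [ 0.979 -0.169  0.112] res 0.0013 [0.682 0.136 0.236]
```

Picture findings: the green button on the grey pod sits at about (0.49, 0.345), the pink pod at (0.353, 0.36). The imager's x axis is at about -9.7°, the drawer face centre is at about (0.453, 0.081), and the shield is at about 84°. The sizes agree: housing 218 mm, face 192 mm. I'll go to the point in front of the drawer with the fingers shut.

```bash
cat >> h.py <<'E'
from scipy.spatial.transform import Rotation as Ro
A=np.radians(-9.7); EX=np.array([np.cos(A),np.sin(A),0]); EY=np.array([-np.sin(A),np.cos(A),0])
def plan(o,tgt,yawx=170.3):
    R=Ro.from_quat(o["tool_rot"]).as_matrix()
    d=R.T@(np.asarray(tgt)-o["eef_pos"])*1e3
    cur=np.degrees(np.arctan2(R[1,0],R[0,0])); t=-((yawx-cur+180)%360-180)
    print("t=%.2f"%o["clock"],"pos",o["eef_pos"].round(4),"yaw %.1f"%cur,"| tool delta mm",d.round(1),"turn %.1f"%t,"F",o["ft_force"].round(1), "Fx imager %.1f"%(o["ft_force"]@EX),"g %.3f"%o["grip_width"])
E
python3 - <<'E'
from h import *; from workcell import bot
plan(bot.get_obs(),(0.395,0.09,0.19))
plan(bot.get_obs(),(0.395,0.09,0.19),155.8)
E
```

```text
t=0.15 pos [0.2045 0.4557 0.1921] yaw 155.8 | tool delta mm [-323.5 -255.6    2.5] turn -14.5 F [0.  0.1 0.3] Fx imager 0.0 g 0.086
t=0.15 pos [0.2045 0.4557 0.1921] yaw 155.8 | tool delta mm [-323.5 -255.6    2.5] turn 0.0 F [0.  0.1 0.3] Fx imager 0.0 g 0.086
```

```bash
python3 -m crank '[[[-40,-32,0,0,255],[-40,-32,0,0,255],[-40,-32,0,0,255],[-40,-32,0,0,255],[-40,-32,0,0,255],[-40,-32,0,0,255],[-40,-32,0,0,255],[-40,-32,0,0,255],[0,0,0,-7.3,255],[0,0,0,-7.2,255],[0,0,0,0,255]]]'; python3 - <<'E'
from h import *; from workcell import bot
plan(bot.get_obs(),(0.395,0.09,0.19))
c=bot.camera("wrist"); cv2.imwrite("pics/w1.png",c["img"])
E
```

```text
clock: 1.52
eef_pos: [0.3968, 0.0789, 0.1898]
tool_rot: [0.081, 0.997, -0.002, -0.001]
ft_force: [-0.2, 0.4, 1.0]
grip_width: 0.0001
t=1.52 pos [0.3968 0.0789 0.1898] yaw 170.7 | tool delta mm [ 3.6 10.7 -0.3] turn 0.4 F [-0.2  0.4  1. ] Fx imager -0.3 g 0.000
```

View pics/w1.png

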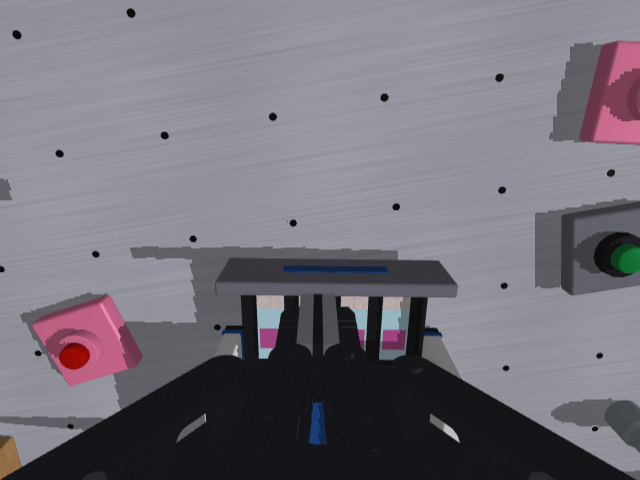

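The face is level in the wrist view (top edge y≈295, x 217–456, centre 336), so it sits about 13 mm to tool +y, which agrees with the top camera. Next I'll shift over and descend to z≈0.05.

```bash
python3 -m crank '[[[3,12,30,0.4,255],[0,0,45,0,255],[0,0,45,0,255],[0,0,18,0,255],[0,0,0,0,255]]]'; python3 - <<'E'
from h import *; from workcell import bot
plan(bot.get_obs(),(0.522-.011*.986,0.0685+.002,0.05))
E
```

```text
clock: 2.2
eef_pos: [0.3962, 0.0933, 0.0489]
tool_rot: [0.088, 0.996, -0.001, 0.001]
ft_force: [-0.7, -0.1, -0.1]
grip_width: -0.0004
t=2.20 pos [0.3962 0.0933 0.0489] yaw 169.9 | tool delta mm [-117.1   -2.3   -0.9] turn -0.4 F [-0.7 -0.1 -0.1] Fx imager -0.7 g -0.000
```

```bash
python3 -m crank '[[[-12,0,0,0,255],[-12,0,0,0,255],[-8,0,0,0,255],[-5,0,0,0,255],[-5,0,0,0,255],[-5,0,0,0,255],[-5,0,0,0,255],[-5,0,0,0,255]]]'; python3 - <<'E'
from h import *; from workcell import bot
plan(bot.get_obs(),(0.522-.011*.986,0.0685+.002,0.05))
E
```

```text
clock: 3.2
eef_pos: [0.4596, 0.0833, 0.0527]
tool_rot: [0.089, 0.996, -0.0, 0.004]
ft_force: [0.3, 0.7, -0.6]
grip_width: -0.0001
t=3.20 pos [0.4596 0.0833 0.0527] yaw 169.8 | tool delta mm [-53.   -3.5   3.1] turn -0.5 F [ 0.3  0.7 -0.6] Fx imager 0.1 g -0.000
```

```bash
python3 - <<'E'
from h import *; from workcell import bot
c=bot.camera("top"); np.savez("/tmp/top1.npz",**c)
a=cv2.resize(c["img"][155:295,235:365],None,fx=4,fy=4,interpolation=cv2.INTER_CUBIC)
s=bot.camera("scene");b=cv2.resize(s["img"][190:310,310:420],None,fx=2.5,fy=2.5)
o=np.zeros((560,800,3),np.uint8);o[:,:520]=a;o[:300,525:800]=b;cv2.imwrite("pics/t1.png",o)
E
```

```text
(no output)
```

View pics/t1.png

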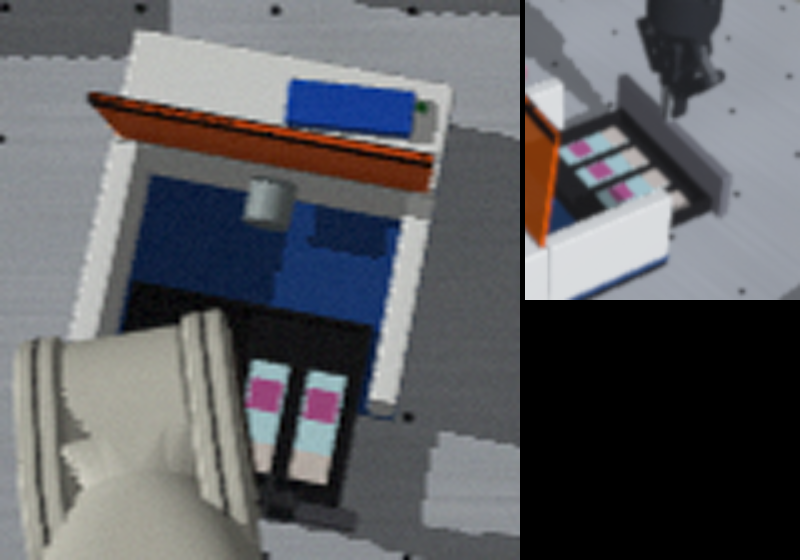

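The drawer is barely touched so far, so I'll keep pushing gently.

```bash
python3 -m crank '[[[-5,0,1,0,255],[-5,0,1,0,255],[-5,0,1,0,255],[-5,0,0,0,255],[-5,0,0,0,255]]]'; python3 - <<'E'
from h import *; from workcell import bot
plan(bot.get_obs(),(0.522-.011*.986,0.0685+.002,0.05))
c=bot.camera("top"); np.savez("/tmp/top1.npz",**c)
a=cv2.resize(c["img"][155:295,235:365],None,fx=4,fy=4,interpolation=cv2.INTER_CUBIC)
s=bot.camera("scene");b=cv2.resize(s["img"][190:310,310:420],None,fx=2.5,fy=2.5)
o=np.zeros((560,800,3),np.uint8);o[:,:520]=a;o[:300,525:800]=b;cv2.imwrite("pics/t2.png",o)
E
```

```text
clock: 3.92
eef_pos: [0.4857, 0.0787, 0.0495]
tool_rot: [0.089, 0.996, -0.0, 0.004]
ft_force: [0.0, 0.7, 0.1]
grip_width: -0.0001
t=3.92 pos [0.4857 0.0787 0.0495] yaw 169.8 | tool delta mm [-26.5  -3.6  -0.3] turn -0.5 F [0.  0.7 0.1] Fx imager -0.1 g -0.000
```

View pics/t2.png

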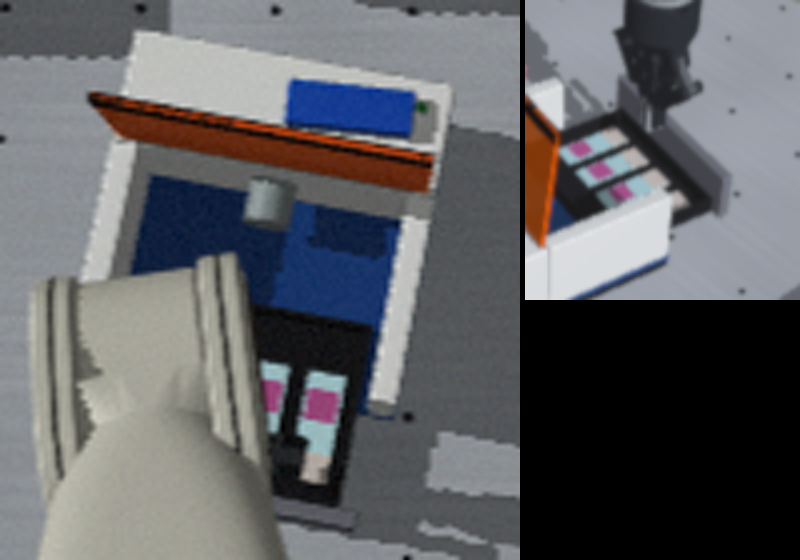

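```bash
python3 - <<'E'
from h import *; from workcell import bot
o=bot.get_obs(); p=o["eef_pos"]; print(o["joint_pos"].round(3),p)
s=bot.camera("scene"); np.savez("/tmp/s2.npz",**s)
t=bot.camera("top")
for z in (0,.05,.1): print(z,proj(s,p+[0,0,z]).round(1),proj(t,p+[0,0,z]).round(1))
im=cv2.resize(s["img"][180:320,280:440],None,fx=4.5,fy=4.2,interpolation=cv2.INTER_CUBIC)
u=proj(s,p);cv2.circle(im,(int((u[0]-280)*4.5),int((u[1]-180)*4.2)),4,(0,255,0),1)
cv2.imwrite("pics/s2.png",im)
for (u,v) in ((361,240),(360,236),(358,230)): print(dep(s,u,v).round(3))
w=bot.camera("wrist"); cv2.imwrite("pics/w2.png",w["img"])
E
```

```text
[ 0.162  0.332 -0.266  0.964 -0.003  0.34 ] [0.48612127 0.07874414 0.04960006]
0 [359.3 251.2] [289.  267.7]
0.05 [360.5 236.9] [287.7 266. ]
0.1 [361.6 221.9] [286.3 264.1]
[0.494 0.088 0.099]
[0.494 0.084 0.11 ]
[0.497 0.078 0.128]
```

View pics/s2.png

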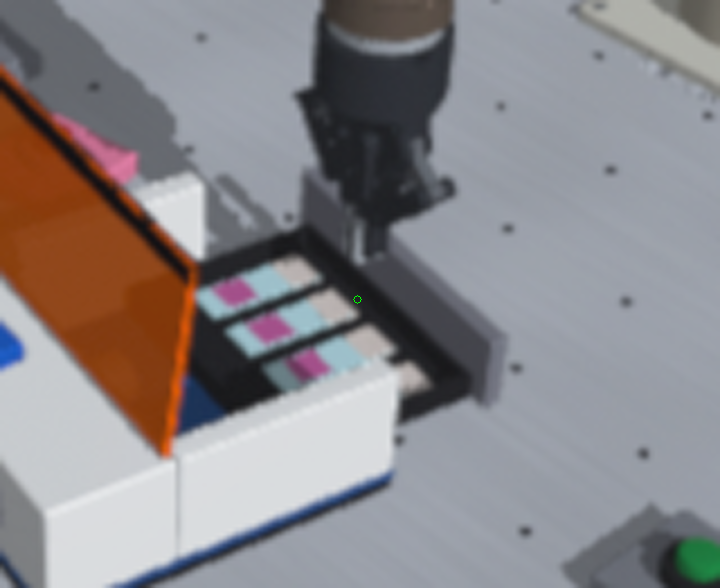

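View pics/w2.png

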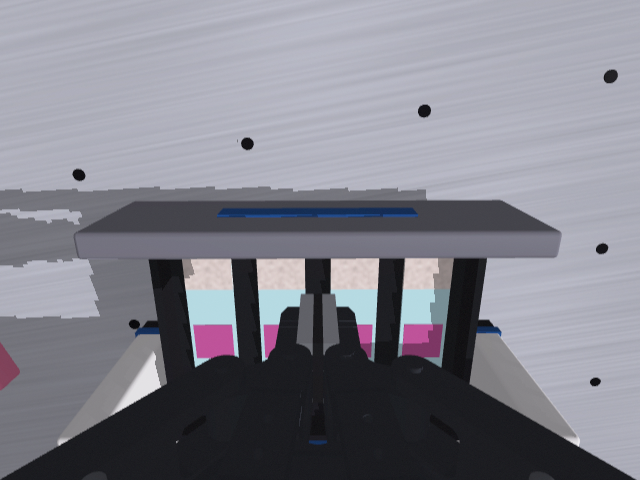

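```bash
python3 - <<'E'
from h import *; from workcell import bot
o=bot.get_obs(); w=bot.camera("wrist"); T=w["T_tool_cam"]; R=Ro.from_quat(o["tool_rot"]).as_matrix()
def wp(u,v):
    D=w["depth"][v,u]; q=np.array([(u-w["cx"])/w["fx"]*D,(v-w["cy"])/w["fy"]*D,D,1]); t=(T@q)[:3]; return t, R@t+o["eef_pos"]
for n,u,v in (("table",320,80),("table2",550,80),("face top",320,245),("faceTopL",120,245),("fingerL",305,300),("fingerR",330,300),("slide",280,275)): print(n,*[x.round(4) for x in wp(u,v)])
E
```

```text
table [0.092  0.0028 0.0485] [3.954e-01 9.770e-02 3.000e-04]
table2 [0.092  0.1265 0.0488] [ 4.173e-01  2.195e-01 -1.000e-04]
face top [ 0.0262  0.0025 -0.0314] [0.4595 0.0859 0.0807]
faceTopL [ 0.0258 -0.0778 -0.0303] [0.4458 0.0068 0.0796]
fingerL [ 0.0107 -0.0031 -0.0486] [0.4737 0.0776 0.0979]
fingerR [ 0.0107  0.0061 -0.0486] [0.4753 0.0867 0.0979]
slide [-0.0091 -0.0191  0.0193] [0.4909 0.0583 0.0302]
```

```bash
python3 - <<'E'
from h import *; from workcell import bot
o=bot.get_obs(); w=bot.camera("wrist"); T=w["T_tool_cam"]
def tp(u,v):
    D=w["depth"][v,u]; return (T@np.array([(u-w["cx"])/w["fx"]*D,(v-w["cy"])/w["fy"]*D,D,1]))[:3]
for v in range(288,370,6): print(v,[(u,*(tp(u,v)*1e3).round(0)) for u in (290,305,329,345)])
s=np.load("/tmp/s2.npz")
for v in range(226,250,2): print(v,[tuple((dep(s,u,v)*1e3).round(0)) for u in (358,360,362,364)])
E
```

```text
288 [(290, np.float64(-17.0), np.float64(-14.0), np.float64(19.0)), (305, np.float64(-19.0), np.float64(-6.0), np.float64(23.0)), (329, np.float64(-19.0), np.float64(8.0), np.float64(23.0)), (345, np.float64(-17.0), np.float64(17.0), np.float64(19.0))]
294 [(290, np.float64(-20.0), np.float64(-14.0), np.float64(19.0)), (305, np.float64(10.0), np.float64(-3.0), np.float64(-43.0)), (329, np.float64(10.0), np.float64(6.0), np.float64(-43.0)), (345, np.float64(-20.0), np.float64(17.0), np.float64(19.0))]
300 [(290, np.float64(-24.0), np.float64(-14.0), np.float64(19.0)), (305, np.float64(11.0), np.float64(-3.0), np.float64(-48.0)), (329, np.float64(11.0), np.float64(6.0), np.float64(-49.0)), (345, np.float64(-24.0), np.float64(17.0), np.float64(19.0))]
306 [(290, np.float64(6.0), np.float64(-9.0), np.float64(-45.0)), (305, np.float64(10.0), np.float64(-3.0), np.float64(-53.0)), (329, np.float64(10.0), np.float64(6.0), np.float64(-53.0)), (345, np.float64(6.0), np.float64(12.0), np.float64(-44.0))]
312 [(290, np.float64(7.0), np.float64(-9.0), np.float64(-50.0)), (305, np.float64(11.0), n
[... 4540 characters left out ...]
]
244 [(np.float64(463.0), np.float64(50.0), np.float64(43.0)), (np.float64(461.0), np.float64(56.0), np.float64(46.0)), (np.float64(460.0), np.float64(62.0), np.float64(49.0)), (np.float64(461.0), np.float64(70.0), np.float64(55.0))]
246 [(np.float64(462.0), np.float64(50.0), np.float64(36.0)), (np.float64(465.0), np.float64(61.0), np.float64(44.0)), (np.float64(461.0), np.float64(64.0), np.float64(44.0)), (np.float64(464.0), np.float64(73.0), np.float64(52.0))]
248 [(np.float64(463.0), np.float64(51.0), np.float64(30.0)), (np.float64(462.0), np.float64(58.0), np.float64(34.0)), (np.float64(464.0), np.float64(67.0), np.float64(41.0)), (np.float64(461.0), np.float64(71.0), np.float64(41.0))]
```

Reading: the wrist and scene depth images both show the real fingertips about 43 mm short of the reported TCP (tool z ≈ -43 mm). The fingers therefore slid over the 80 mm face without touching it (no force, drawer unmoved). From here on I take tip = TCP + 43 mm in z. I'll back off and re-descend.

```bash
python3 -m crank '[[[0,0,-12,0,255],[30,0,-3,0,255],[45,0,0,0,255],[27,0,0,0,255],[0,0,30,0,255],[0,0,27,0,255],[0,0,0,0,255]]]'; python3 - <<'E'
from h import *; from workcell import bot
plan(bot.get_obs(),(0.522-.011*.986,0.0685+.002,0.008))
E
```

```text
clock: 5.15
eef_pos: [0.3858, 0.0985, 0.0122]
tool_rot: [0.088, 0.996, 0.002, 0.009]
ft_force: [-0.7, 0.1, 0.5]
grip_width: -0.0002
t=5.15 pos [0.3858 0.0985 0.0122] yaw 169.9 | tool delta mm [-128.2   -5.6    6.3] turn -0.4 F [-0.7  0.1  0.5] Fx imager -0.7 g -0.000
```

```bash
python3 -m crank '[[[-15,-2,2,0,255],[-15,-2,1,0,255],[-12,-1,0,0,255],[-5,0,0,0,255],[-5,0,0,0,255],[-5,0,0,0,255],[-5,0,0,0,255]]]'; python3 - <<'E'
from h import *; from workcell import bot
plan(bot.get_obs(),(0.522-.011*.986,0.0685+.002,0.008))
w=bot.camera("wrist");cv2.imwrite("pics/w3.png",w["img"])
E
```

```text
clock: 6.02
eef_pos: [0.4525, 0.0823, 0.0137]
tool_rot: [0.088, 0.996, 0.003, 0.01]
ft_force: [-2.3, 0.2, 2.2]
grip_width: -0.0
t=6.03 pos [0.4525 0.0823 0.0137] yaw 169.9 | tool delta mm [-59.7  -1.4   6.9] turn -0.4 F [-2.3  0.2  2.2] Fx imager -2.3 g -0.000
```

View pics/w3.png

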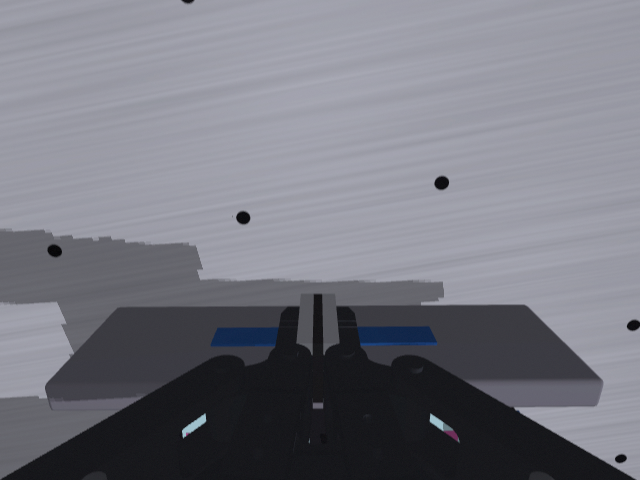

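The tip is on the face beside the blue stripe centre (x≈318, y≈335), with a 2.3 N force that matches the drawer friction. I'll keep pushing.

```bash
python3 -m crank '[[[-6,0,1,0,255],[-6,0,1,0,255],[-6,0,1,0,255],[-6,0,1,0,255],[-6,0,1,0,255],[-6,0,1,0,255],[-6,0,0,0,255]]]'; python3 - <<'E'
from h import *; from workcell import bot
plan(bot.get_obs(),(0.522-.011*.986,0.0685+.002,0.008))
E
```

```text
clock: 6.95
eef_pos: [0.4964, 0.0744, 0.0079]
tool_rot: [0.088, 0.996, 0.002, 0.01]
ft_force: [-1.8, 1.3, 0.9]
grip_width: 0.0
t=6.95 pos [0.4964 0.0744 0.0079] yaw 169.9 | tool delta mm [-15.2  -1.2   0.1] turn -0.4 F [-1.8  1.3  0.9] Fx imager -2.0 g 0.000
```

```bash
python3 -m crank '[[[-4,0,0,0,255],[-3,0,0,0,255]]]';python3 -m crank '[[[-3,0,0,0,255]]]';  python3 - <<'E'
from h import *; from workcell import bot
plan(bot.get_obs(),(0.522-.011*.986,0.0685+.002,0.008))
E
```

```text
clock: 7.2
eef_pos: [0.5039, 0.073, 0.0078]
tool_rot: [0.088, 0.996, 0.003, 0.01]
ft_force: [-2.3, -0.3, 2.7]
grip_width: -0.0001
clock: 7.32
eef_pos: [0.507, 0.0725, 0.0078]
tool_rot: [0.088, 0.996, 0.003, 0.01]
ft_force: [-2.5, 0.5, 1.1]
grip_width: -0.0001
t=7.33 pos [0.507  0.0725 0.0078] yaw 169.9 | tool delta mm [-4.5 -1.2 -0.1] turn -0.4 F [-2.5  0.5  1.1] Fx imager -2.6 g -0.000
```

```bash
for i in 1 2 3; do python3 -m crank '[[[-1.5,0,0,0,255]]]' | grep -E "eef|force"; done; python3 - <<'E'
from h import *; from workcell import bot
w=bot.camera("wrist");s=bot.camera("scene")
cv2.imwrite("pics/w4.png",np.hstack([cv2.resize(w["img"],(400,300)),cv2.resize(s["img"][200:320,250:410],(400,300))]))
E
```

```text
eef_pos: [0.5086, 0.0722, 0.0078]
ft_force: [-2.1, 1.3, 1.9]
eef_pos: [0.51, 0.0719, 0.0078]
ft_force: [-2.0, 0.8, 0.2]
eef_pos: [0.5115, 0.0717, 0.0078]
ft_force: [-2.5, 0.7, 1.3]
```

View pics/w4.png

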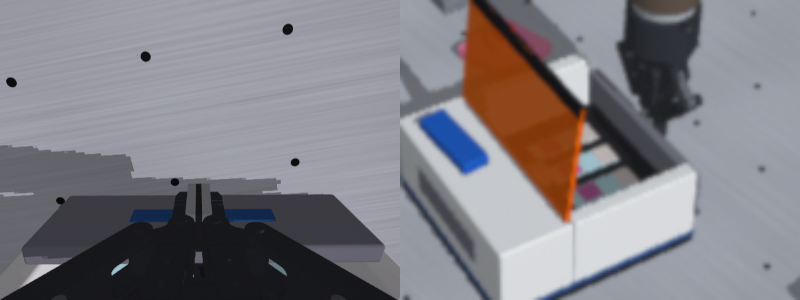

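```bash
for i in 1 2 3 4; do python3 -m crank '[[[-1.2,0,0,0,255]]]' | grep -E "eef|force"; done
```

```text
eef_pos: [0.5128, 0.0714, 0.0079]
ft_force: [-2.6, 0.5, -0.4]
eef_pos: [0.5139, 0.0712, 0.0078]
ft_force: [-1.4, 0.9, -0.2]
eef_pos: [0.5139, 0.0712, 0.0078]
ft_force: [-6.2, 2.4, 4.6]
eef_pos: [0.5139, 0.0713, 0.0078]
ft_force: [-6.0, 1.3, 4.9]
```

The drawer has hit its stop: the tip no longer advances and the force has gone from 2 to 6 N. I'll give one slightly firmer nudge, then back off.

```bash
python3 -m crank '[[[-2,0,0,0,255]]]' | grep -E "eef|force"; python3 -m crank '[[[10,0,0,0,255],[30,0,0,0,255],[20,0,-20,0,255],[0,0,-60,0,255],[0,0,-60,0,255],[0,0,-60,0,255],[0,0,-50,0,255],[0,0,0,0,255]]]'; python3 - <<'E'
from h import *; from workcell import bot
o=bot.get_obs();plan(o,(0.69,0.042,0.25)); w=bot.camera("wrist");s=bot.camera("scene");t=bot.camera("top")
np.savez("/tmp/t3.npz",**t);np.savez("/tmp/s3.npz",**s)
T=w["T_tool_cam"];R=Ro.from_quat(o["tool_rot"]).as_matrix();np.savez("/tmp/w3.npz",Rt=R,p=o["eef_pos"],**w)
cv2.imwrite("pics/w5.png",np.hstack([cv2.resize(w["img"],(400,300)),cv2.resize(s["img"][200:320,250:410],(400,300))]))
for n in("t","s"):
    c=np.load(f"/tmp/{n}3.npz"); hsv=cv2.cvtColor(c["img"],cv2.COLOR_BGR2HSV)
    m=cv2.inRange(hsv,(5,180,60),(14,255,255)); k,l,st,ce=cv2.connectedComponentsWithStats(m); i=1+st[1:,4].argmax()
    vs,us=np.where(l==i); q=np.array([dep(c,u,v) for u,v in zip(us,vs)]); q=q[(q[:,2]>.11)&(q[:,2]<.23)]
    a=np.c_[q[:,1:],np.ones(len(q))]; cf=np.linalg.lstsq(a,q[:,0],rcond=None)[0]
    print(n,len(q),"plate x at y=.04: z=.1 %.3f z=.2 %.3f"%(cf@[.04,.1,1],cf@[.04,.2,1]))
E
```

```text
eef_pos: [0.5137, 0.0713, 0.0078]
ft_force: [-7.8, 2.0, 7.1]
clock: 9.43
eef_pos: [0.4522, 0.0798, 0.2659]
tool_rot: [0.088, 0.996, 0.002, 0.013]
ft_force: [-0.2, -0.1, -0.9]
grip_width: 0.0001
t=9.43 pos [0.4522 0.0798 0.2659] yaw 169.8 | tool delta mm [-240.2    4.5   22.2] turn -0.5 F [-0.2 -0.1 -0.9] Fx imager -0.2 g 0.000
t 485 plate x at y=.04: z=.1 0.674 z=.2 0.662
s 1865 plate x at y=.04: z=.1 0.681 z=.2 0.670
```

View pics/w5.png

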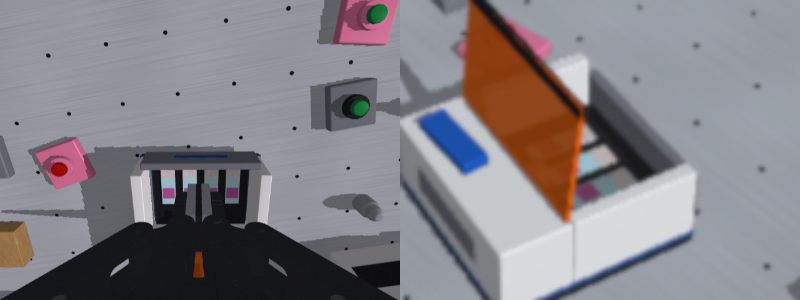

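The drawer is shut: in the wrist view the grey face sits at y≈160 against the housing. Next I'll go over the shield and behind it.

```bash
python3 -m crank '[[[-45,1,5,0,255],[-50,1,5,0,255],[-50,1,5,0,255],[-40,1,0,0,255],[0,0,0,0,255]]]'; python3 - <<'E'
from h import *; from workcell import bot
plan(bot.get_obs(),(0.70,0.037,0.25))
print(bot.get_obs()["joint_pos"].round(3))
E
```

```text
clock: 10.2
eef_pos: [0.6313, 0.0492, 0.2329]
tool_rot: [0.088, 0.996, -0.002, -0.003]
ft_force: [0.2, -0.5, 0.2]
grip_width: 0.0003
t=10.20 pos [0.6313 0.0492 0.2329] yaw 169.9 | tool delta mm [-69.7  -0.1 -17.4] turn -0.4 F [ 0.2 -0.5  0.2] Fx imager 0.3 g 0.000
[ 0.079  0.518  0.516  1.574 -0.002  0.255]
```

```bash
python3 -m crank '[[[-30,0,-5,0,255],[-30,0,-3,0,255],[-12,0,0,0,255],[0,0,0,0,255]]]'; python3 - <<'E'
from h import *; from workcell import bot
plan(bot.get_obs(),(0.70,0.037,0.16))
print(bot.get_obs()["joint_pos"].round(3))
s=bot.camera("scene")
cv2.imwrite("pics/s4.png",cv2.resize(s["img"][140:320,230:430],(800,600)))
E
```

```text
clock: 10.7
eef_pos: [0.6971, 0.0367, 0.2314]
tool_rot: [0.088, 0.996, -0.003, -0.012]
ft_force: [0.2, 0.2, 0.5]
grip_width: 0.0004
t=10.70 pos [0.6971 0.0367 0.2314] yaw 170.0 | tool delta mm [-4.5  1.4 71.3] turn -0.3 F [0.2 0.2 0.5] Fx imager 0.1 g 0.000
[ 0.054  0.712  0.846  1.73  -0.003  0.229]
```

View pics/s4.png

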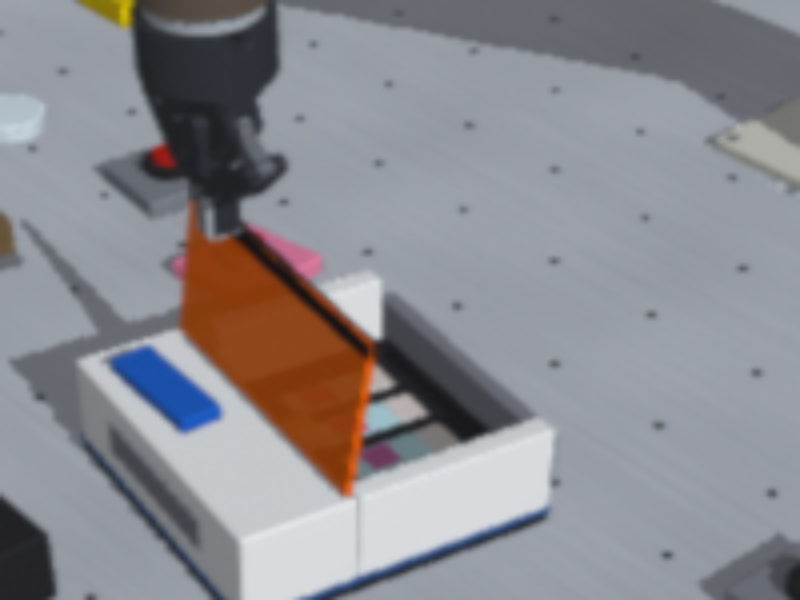

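```bash
python3 -m crank '[[[-2,1,30,0,255],[-1,0,30,0,255],[0,0,0,0,255]]]'; python3 - <<'E'
from h import *; from workcell import bot
plan(bot.get_obs(),(0.70,0.037,0.165))
s=bot.camera("scene")
cv2.imwrite("pics/s5.png",cv2.resize(s["img"][140:320,230:430],(800,600)))
E
```

```text
clock: 11.12
eef_pos: [0.6948, 0.038, 0.1708]
tool_rot: [0.087, 0.996, -0.003, -0.013]
ft_force: [-0.5, -1.1, 0.5]
grip_width: -0.0001
t=11.12 pos [0.6948 0.038  0.1708] yaw 170.0 | tool delta mm [-5.5 -0.   5.6] turn -0.3 F [-0.5 -1.1  0.5] Fx imager -0.3 g -0.000
```

View pics/s5.png

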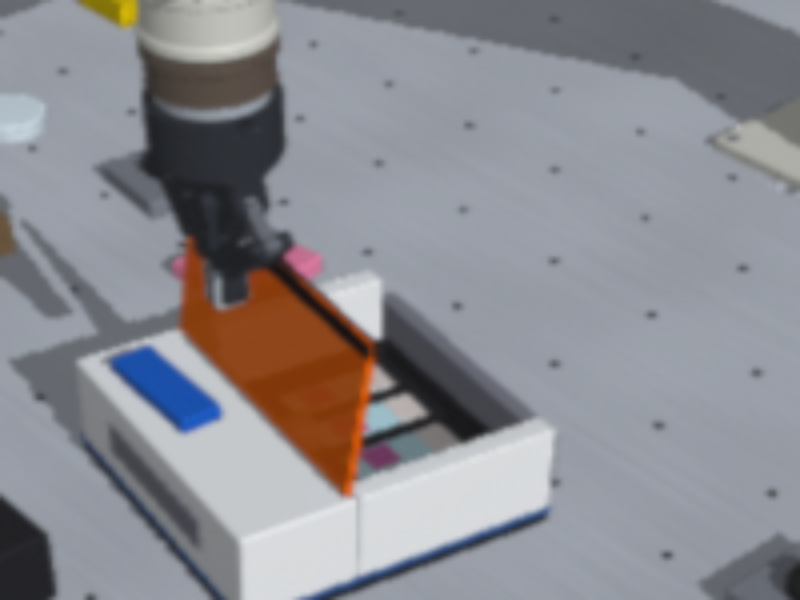

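```bash
python3 -m crank '[[[6,0,0,0,255],[6,0,0,0,255],[6,0,0,0,255],[6,0,1,0,255],[6,0,1,0,255],[6,0,1,0,255]]]'; python3 - <<'E'
from h import *; from workcell import bot
o=bot.get_obs();plan(o,(0.70,0.037,0.165)); d=o["eef_pos"]-[0.672,.042,0]; print("s corner %.1f z tip %.1f"%(-(d@EX)*1e3+11,o["eef_pos"][2]*1e3+43))
s=bot.camera("scene")
cv2.imwrite("pics/s6.png",cv2.resize(s["img"][140:320,230:430],(800,600)))
E
```

```text
clock: 11.92
eef_pos: [0.661, 0.0449, 0.1764]
tool_rot: [0.087, 0.996, -0.002, -0.006]
ft_force: [0.9, -0.4, -0.7]
grip_width: -0.0003
t=11.93 pos [0.661  0.0449 0.1764] yaw 170.0 | tool delta mm [-39.9  -1.   11. ] turn -0.3 F [ 0.9 -0.4 -0.7] Fx imager 1.0 g -0.000
s corner 22.3 z tip 219.4
```

View pics/s6.png

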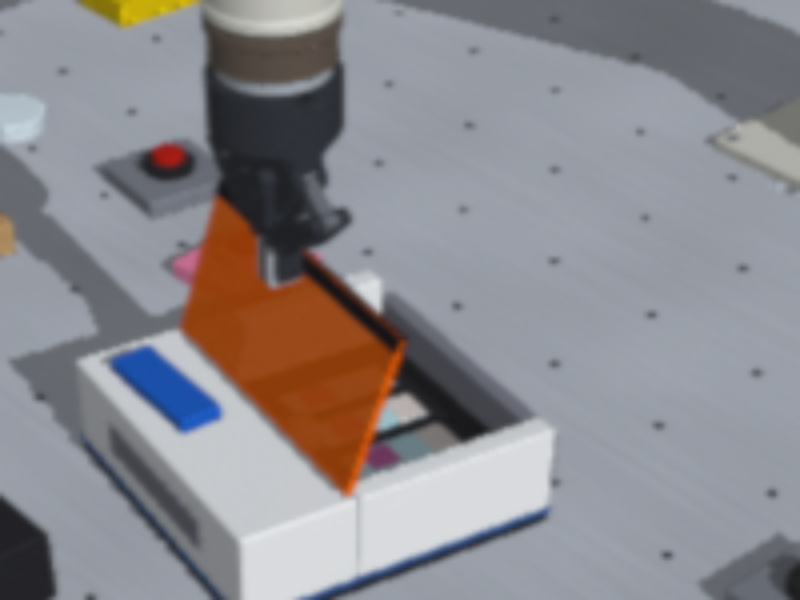

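The shield is following, now tilted at about 75°. I'll continue along the arc.

```bash
python3 -m crank '[[[6,0,4,0,255],[6,0,4,0,255],[6,0,4,0,255],[6,0,5,0,255],[6,0,5,0,255]]]'; cat > st.py <<'E'
from h import *; from workcell import bot
import sys
o=bot.get_obs();plan(o,(0.70,0.037,0.165)); d=o["eef_pos"]-[0.672,.042,0]; print("s corner %.1f z tip %.1f lateral %.1f"%(-(d@EX)*1e3+11,o["eef_pos"][2]*1e3+43,d@EY*1e3))
if len(sys.argv)>1:
    s=bot.camera("scene");cv2.imwrite(f"pics/{sys.argv[1]}.png",cv2.resize(s["img"][140:320,230:430],(800,600)))
E
python3 st.py
```

```text
clock: 12.6
eef_pos: [0.6289, 0.0506, 0.1547]
tool_rot: [0.087, 0.996, -0.002, -0.005]
ft_force: [1.4, 0.2, 2.3]
grip_width: 0.0002
t=12.60 pos [0.6289 0.0506 0.1547] yaw 170.0 | tool delta mm [-72.3  -1.2 -11. ] turn -0.3 F [1.4 0.2 2.3] Fx imager 1.3 g 0.000
s corner 54.9 z tip 197.7 lateral 1.2
```

```bash
python3 -m crank '[[[5.5,0,3,0,255],[5.5,0,3.5,0,255],[5.5,0,4,0,255],[5.5,0,4,0,255],[4.5,0,5,0,255],[4,0,5,0,255],[4,0,5.5,0,255]]]'; python3 st.py s7
```

```text
clock: 13.48
eef_pos: [0.5923, 0.0569, 0.1223]
tool_rot: [0.087, 0.996, -0.002, -0.005]
ft_force: [1.7, 0.2, -0.2]
grip_width: 0.0001
t=13.47 pos [0.5923 0.0569 0.1223] yaw 170.0 | tool delta mm [-109.1   -1.2  -43.8] turn -0.3 F [ 1.7  0.2 -0.2] Fx imager 1.7 g 0.000
s corner 92.1 z tip 165.3 lateral 1.2
```

View pics/s7.png

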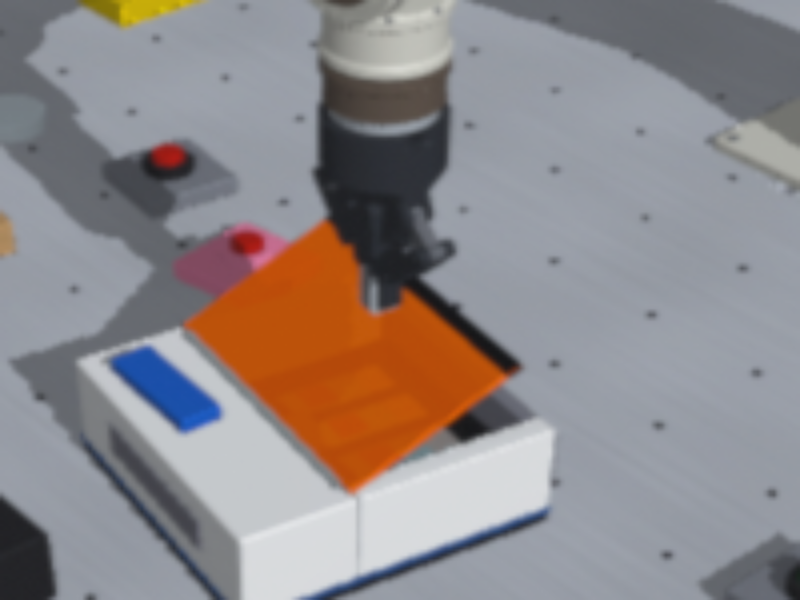

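```bash
python3 -m crank '[[[3.5,0,5,0,255],[3.5,0,5,0,255],[3,0,5.5,0,255],[2.5,0,5.5,0,255],[2,0,5.5,0,255],[1,0,5,0,255],[0.5,0,5,0,255]]]'; python3 st.py
```

```text
clock: 14.4
eef_pos: [0.5732, 0.0599, 0.0827]
tool_rot: [0.087, 0.996, -0.002, -0.007]
ft_force: [-0.1, 0.2, 1.3]
grip_width: -0.0003
t=14.40 pos [0.5732 0.0599 0.0827] yaw 170.1 | tool delta mm [-127.8   -1.1  -84. ] turn -0.2 F [-0.1  0.2  1.3] Fx imager -0.1 g -0.000
s corner 111.4 z tip 125.7 lateral 1.0
```

```bash
python3 -m crank '[[[0.5,0,4,0,255],[0,0,4,0,255],[0,0,4,0,255]]]'|grep -E "eef|force"; for i in 1 2 3; do python3 -m crank '[[[0,0,2,0,255]]]'|grep -E "eef|force";done; python3 st.py s8
```

```text
eef_pos: [0.5715, 0.0602, 0.0695]
ft_force: [-0.7, -0.0, 0.7]
eef_pos: [0.5714, 0.0603, 0.0679]
ft_force: [-5.3, 0.1, 12.7]
eef_pos: [0.5715, 0.0603, 0.0678]
ft_force: [-6.1, 0.9, 16.7]
eef_pos: [0.5715, 0.0603, 0.0679]
ft_force: [-4.7, -0.3, 11.8]
t=15.15 pos [0.5715 0.0603 0.0679] yaw 170.1 | tool delta mm [-129.3   -1.2  -98.8] turn -0.2 F [-4.7 -0.3 11.8] Fx imager -4.6 g 0.000
s corner 113.1 z tip 110.9 lateral 1.1
```

View pics/s8.png

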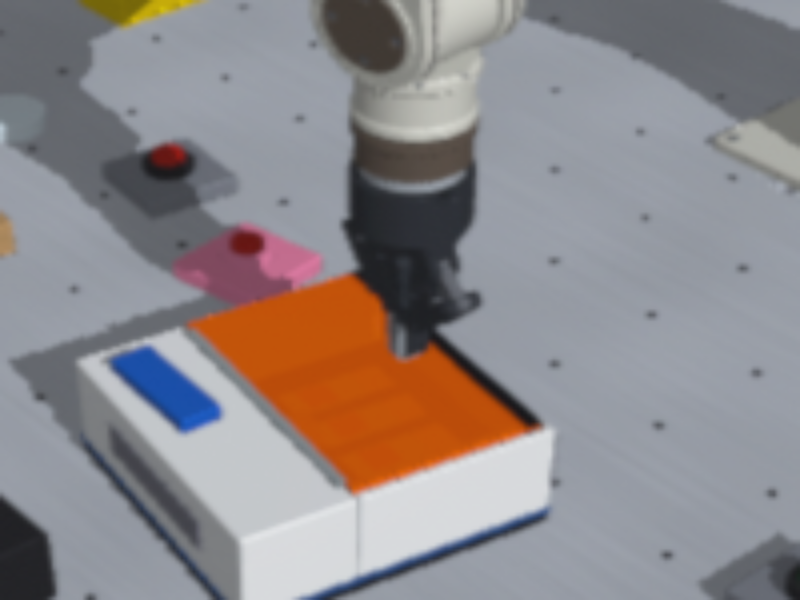

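The shield is flat: there is a hard stop and no more travel, with 12–17 N upward. The contact at the 106 mm top side puts the tip offset at about 38 mm. I'll lift off and check.

```bash
python3 -m crank '[[[0,0,-10,0,255],[0,0,-40,0,255],[0,0,-55,0,255],[30,20,-20,0,255],[40,50,0,0,255],[20,50,0,0,255],[0,50,0,0,255],[0,0,0,0,255]]]'; python3 - <<'E'
from h import *; from workcell import bot
o=bot.get_obs();plan(o,(.49,.345,.15))
w=bot.camera("wrist");s=bot.camera("scene");t=bot.camera("top");np.savez("/tmp/t4.npz",**t);np.savez("/tmp/s4.npz",**s)
b=np.zeros((600,800,3),np.uint8);b[:300,:400]=cv2.resize(w["img"],(400,300));b[:300,400:]=cv2.resize(s["img"][200:320,250:410],(400,300));b[300:,:400]=cv2.resize(t["img"][150:300,230:430],(400,300));cv2.imwrite("pics/a9.png",b)
for n in("t","s"):
    c=np.load(f"/tmp/{n}4.npz"); hsv=cv2.cvtColor(c["img"],cv2.COLOR_BGR2HSV)
    m=cv2.inRange(hsv,(5,180,60),(14,255,255)); k,l,st,ce=cv2.connectedComponentsWithStats(m); i=1+st[1:,4].argmax()
    vs,us=np.where(l==i); q=np.array([dep(c,u,v) for u,v in zip(us,vs)]); print(n,len(q),np.percentile(q[:,2],[2,50,98]).round(4))
    ce=q.mean(0);V=np.linalg.svd(q-ce)[2]; print("normal",V[2].round(3))
# green button via wrist
R=Ro.from_quat(o["tool_rot"]).as_matrix();T=w["T_tool_cam"]
hsv=cv2.cvtColor(w["img"],cv2.COLOR_BGR2HSV);m=cv2.inRange(hsv,(45,120,40),(85,255,255))
k,l,st,ce=cv2.connectedComponentsWithStats(m)
for i in range(1,k):
  if st[i,4]>60:
    D=np.median(w["depth"][l==i]);u,v=ce[i];p=R@(T@np.array([(u-w["cx"])/w["fx"]*D,(v-w["cy"])/w["fy"]*D,D,1]))[:3]+o["eef_pos"];print("green",ce[i].round(0),st[i,4],p.round(4))
E
```

```text
clock: 16.2
eef_pos: [0.5153, 0.2475, 0.1998]
tool_rot: [0.089, 0.996, -0.001, -0.004]
ft_force: [-0.7, -0.6, -1.1]
grip_width: 0.0001
t=16.20 pos [0.5153 0.2475 0.1998] yaw 169.8 | tool delta mm [41.8 91.6 49.9] turn -0.5 F [-0.7 -0.6 -1.1] Fx imager -0.6 g 0.000
t 3549 [0.1023 0.1066 0.1113]
normal [-0.959  0.159 -0.235]
s 2732 [0.1039 0.1079 0.1118]
normal [ 0.552  0.072 -0.831]
green [425. 155.] 804 [0.4917 0.3448 0.041 ]
```

View pics/a9.png

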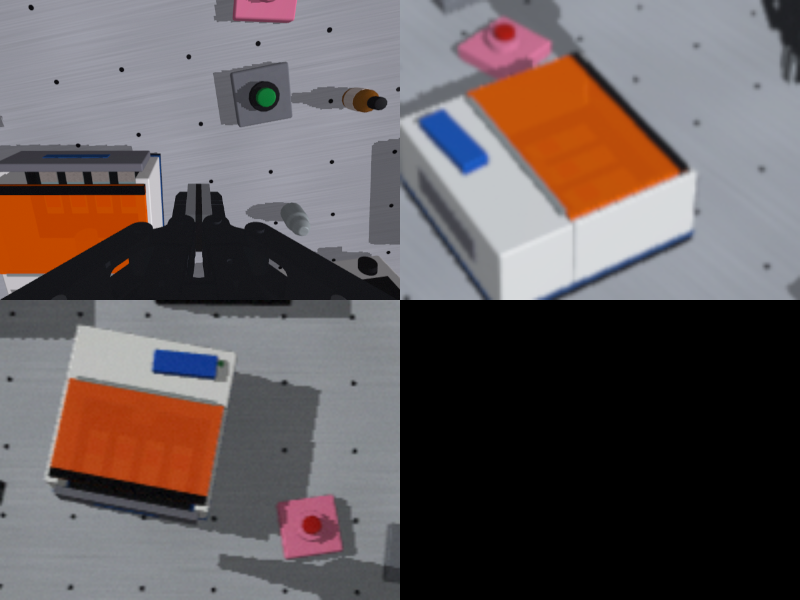

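The shield is flat (median height 106.6 mm from top, 107.9 mm from scene), the drawer is shut and the mailer is in place. The green button on the grey pod (wrist view full-frame (425,155)) is at (0.492, 0.345, 0.041). Moving above it.

```bash
python3 -m crank '[[[14,30,0,0,255],[14,31,30,0,255],[14,31,40,0,255],[0,0,50,0,255],[0,0,40,0,255],[0,0,0,0,255]]]'; python3 - <<'E'
from h import *; from workcell import bot
o=bot.get_obs();plan(o,(.492,.345,.0))
w=bot.camera("wrist");s=bot.camera("scene")
cv2.imwrite("pics/b1.png",np.hstack([cv2.resize(w["img"],(400,300)),cv2.resize(s["img"][240:360,370:530],(400,300))]))
E
```

```text
clock: 17.1
eef_pos: [0.4938, 0.3348, 0.0384]
tool_rot: [0.099, 0.995, -0.001, -0.002]
ft_force: [0.0, -0.6, 0.6]
grip_width: -0.0
t=17.10 pos [0.4938 0.3348 0.0384] yaw 168.7 | tool delta mm [ 3.6  9.7 38.4] turn -1.6 F [ 0.  -0.6  0.6] Fx imager 0.1 g -0.000
```

View pics/b1.png

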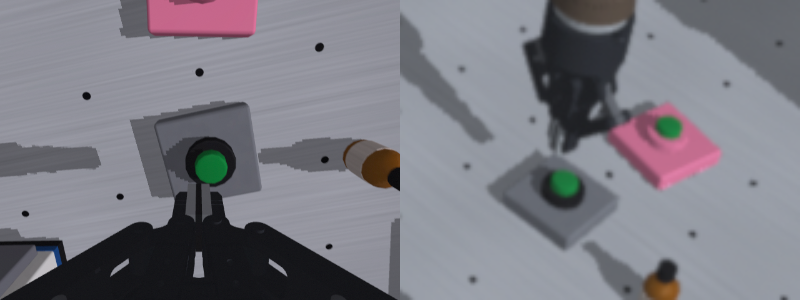

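```bash
python3 -m crank '[[[3.5,9,0,0,255],[0,0,10,0,255],[0,0,10,0,255],[0,0,0,0,255]]]'; python3 - <<'E'
from h import *; from workcell import bot
o=bot.get_obs();plan(o,(.492,.345,.0))
s=bot.camera("scene");t=bot.camera("top");w=bot.camera("wrist")
cv2.imwrite("pics/b2.png",np.hstack([cv2.resize(w["img"],(400,300)),cv2.resize(s["img"][240:360,370:530],(400,300))]))
E
```

```text
clock: 17.7
eef_pos: [0.4995, 0.3492, 0.0275]
tool_rot: [0.099, 0.995, 0.005, 0.005]
ft_force: [0.3, 0.5, -0.7]
grip_width: 0.0003
t=17.70 pos [0.4995 0.3492 0.0275] yaw 168.6 | tool delta mm [ 6.8 -5.9 27.4] turn -1.7 F [ 0.3  0.5 -0.7] Fx imager 0.2 g 0.000
```

View pics/b2.png

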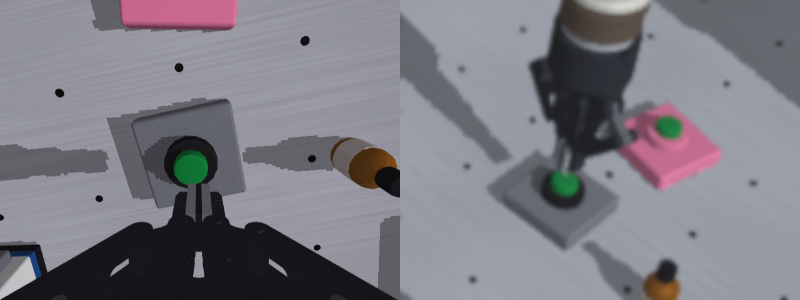

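```bash
python3 -m crank '[[[6,-5,0,0,255],[0,0,0,0,255],[0,0,7,0,255],[0,0,0,0,255]]]'; python3 - <<'E'
from h import *; from workcell import bot
o=bot.get_obs();plan(o,(.492,.345,.0))
E
```

```text
clock: 18.35
eef_pos: [0.4928, 0.3456, 0.0212]
tool_rot: [0.099, 0.995, 0.005, 0.006]
ft_force: [0.5, -0.4, -0.2]
grip_width: -0.0003
t=18.35 pos [0.4928 0.3456 0.0212] yaw 168.6 | tool delta mm [ 0.9 -1.  21.2] turn -1.7 F [ 0.5 -0.4 -0.2] Fx imager 0.6 g -0.000
```

```bash
python3 -m crank '[[[0,0,6,0,255],[0,0,6,0,255]]]'|grep -E "eef|force"; for i in 1 2 3 4 5 6 ; do python3 -m crank '[[[0,0,2,0,255]]]'|grep -E "eef|force";done
```

```text
eef_pos: [0.4934, 0.346, 0.0088]
ft_force: [-0.4, 0.3, 0.2]
eef_pos: [0.4931, 0.3458, 0.006]
ft_force: [0.1, -0.4, 0.9]
eef_pos: [0.4931, 0.3458, 0.0037]
ft_force: [-0.6, 0.1, 0.9]
eef_pos: [0.4931, 0.3458, 0.0018]
ft_force: [-0.6, -1.0, 1.7]
eef_pos: [0.4932, 0.3458, -0.0]
ft_force: [-1.1, -0.6, 2.9]
eef_pos: [0.4932, 0.3458, -0.0017]
ft_force: [-1.8, -1.4, 4.2]
eef_pos: [0.4932, 0.3458, -0.0026]
ft_force: [-4.4, -2.8, 14.9]
```

The button is at the bottom: about 6 mm of travel, with the force rising from 4 to 15 N at a hard stop. I'll release, retreat and check.

```bash
python3 -m crank '[[[0,0,1,0,255],[0,0,-10,0,255],[0,0,-40,0,255],[0,0,-60,0,255],[30,0,-60,0,255],[50,0,0,0,255],[50,0,0,0,255],[50,0,0,0,255],[0,0,0,0,255],[0,0,0,0,255]]]'; python3 - <<'E'
from h import *; from workcell import bot
o=bot.get_obs();plan(o,(.492,.345,.0))
t=bot.camera("top");s=bot.camera("scene");cv2.imwrite("pics/f_top.png",t["img"]);cv2.imwrite("pics/f_scene.png",s["img"])
f0=np.load("/tmp/top0.npz");s0=np.load("/tmp/scene0.npz")
def blobs(c,lo,hi,mn):
    m=cv2.inRange(cv2.cvtColor(c["img"],cv2.COLOR_BGR2HSV),lo,hi);k,l,st,ce=cv2.connectedComponentsWithStats(m);return [(ce[i].round(1).tolist(),int(st[i,4]),dep(c,*ce[i]).round(3).tolist()) for i in range(1,k) if st[i,4]>mn]
for n,a,b in (("top",f0,t),("scene",s0,s)):
    for nm,lo,hi,mn in (("green",(45,120,40),(85,255,255),25),("red",(0,190,80),(4,255,255),25),("blue",(105,180,100),(120,255,255),80),("amber",(5,180,60),(14,255,255),300)):
        print(n,nm,"\n before",blobs(a,lo,hi,mn),"\n after",blobs(b,lo,hi,mn))
E
```

```text
clock: 20.6
eef_pos: [0.3148, 0.3827, 0.1694]
tool_rot: [0.1, 0.995, 0.01, 0.008]
ft_force: [0.8, 0.0, -0.3]
grip_width: -0.0001
t=20.60 pos [0.3148 0.3827 0.1694] yaw 168.5 | tool delta mm [-178.6   -5.1  172. ] turn -1.8 F [ 0.8  0.  -0.3] Fx imager 0.8 g -0.000
top green 
 before [([193.4, 265.4], 78, [0.49, 0.344, 0.038]), ([183.3, 315.7], 60, [0.352, 0.363, 0.038])] 
 after [([193.3, 265.4], 75, [0.489, 0.342, 0.045]), ([183.3, 315.7], 61, [0.353, 0.36, 0.048])]
top red 
 before [([385.5, 261.9], 55, [0.507, -0.184, 0.041]), ([439.5, 276.7], 71, [0.469, -0.33, 0.043])] 
 after [([385.4, 261.9], 53, [0.507, -0.184, 0.041]), ([439.5, 276.7], 70, [0.469, -0.329, 0.043])]
top blue 
 before [([321.9, 181.3], 318, [0.712, -0.007, 0.113]), ([317.8, 223.8], 473, [0.614, 0.002, 0.022])] 
 after [([321.9, 181.2], 316, [0.711, -0.007, 0.114])]
top amber 
 before [([301.7, 192.2], 498, [0.667, 0.043, 0.168])] 
 after [([298.3, 218.4], 3548, [0.611, 0.053, 0.11])]
scene green 
 before [([477.3, 290.5], 57, [0.359, 0.368, 0.042]), ([435.4, 313.1], 100, [0.499, 0.35, 0.045])] 
 after [([628.0, 20.3], 204, [-0.81, 0.066, 0.372]), ([633.0, 37.3], 127, [-0.817, 0.1, 0.321]), ([477.3, 290.5], 57, [0.359, 0.368, 0.042]), ([435.4, 313.1], 100, [0.498, 0.35, 0.044])]
scene red 
 before [([271.6, 186.5], 34, [0.476, -0.322, 0.041])] 
 after [([271.5, 186.6], 35, [0.476, -0.321, 0.042]), ([291.5, 212.6], 27, [0.513, -0.177, 0.042])]
scene blue 
 before [([195.5, 86.3], 2353, [0.161, -1.327, -0.075]), ([271.3, 256.2], 279, [0.717, 0.0, 0.113])] 
 after [([195.5, 86.3], 2354, [0.16, -1.329, -0.075]), ([271.3, 256.2], 279, [0.717, 0.0, 0.113])]
scene amber 
 before [([299.2, 244.0], 1942, [0.677, 0.061, 0.171])] 
 after [([319.7, 253.7], 2727, [0.616, 0.065, 0.107])]
```

View pics/f_top.png

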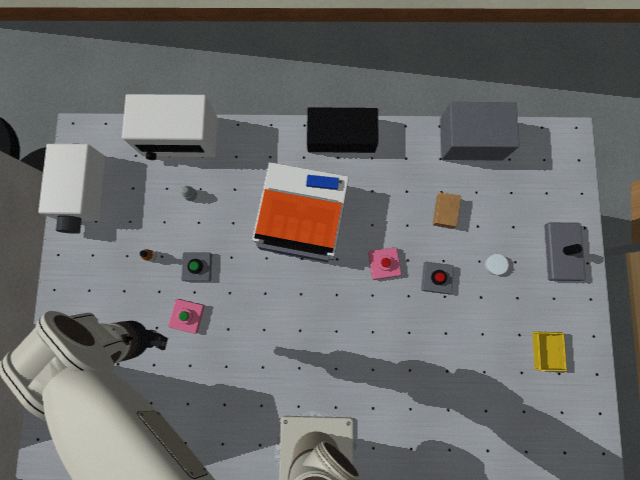

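View pics/f_scene.png

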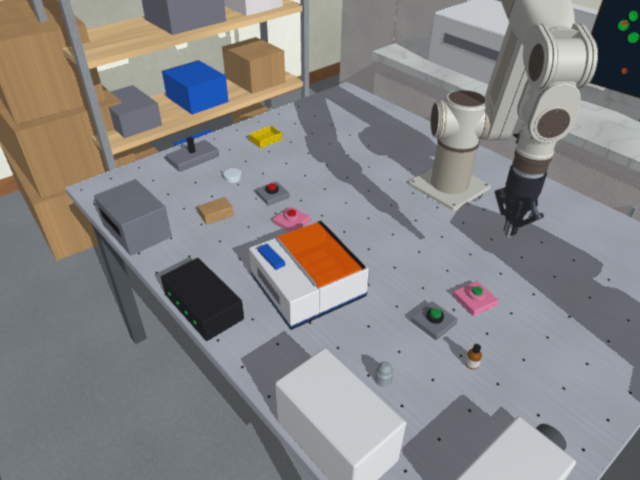

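Both views show the drawer in, the shield flat, the green button up, and everything else at the pixels it started from. The arm is clear, so I'm handing in.

```bash
python3 - <<'E'
from workcell import bot
bot.job_done()
E
```

```text
the job is handed in; nothing more can be done
```

I did the job in the order asked and handed it in at about 20.6 s. The hand-in gives no verdict.

- **Drawer:** I pushed it against about 2 N of friction until it stopped moving, with a last nudge of about 8 N.
- **Shield:** I swung it down from behind with the fingertips and pressed it flat with up to about 17 N. Its top then measured about 107–108 mm above the table; 106 mm is expected when shut.
- **Green button:** I pressed the one on the grey pod about 6 mm to its hard stop (about 15 N) and released it. It is up again in the last pictures.

**Last checks:** In the top and scene pictures the red button, both pink pods and the mailer are within about 0.1 px of where they started. The housing, bottle, dish, objective and slide box look unmoved by eye, but I did not measure them.

**What disagreed:**
- **Fingertips:** The real tips end about 38–43 mm short of the reported TCP. My first drawer push therefore passed over the face without contact and ended above the tray. The force stayed near zero and nothing moved. I corrected for this afterwards.
- **Heights:** Depth readings of the green button's top varied between 38 and 45 mm, so I relied on contact force instead.
- **Shield tilt:** A plane fit to the shut shield gave useless normals, so its flatness rests on the height readings and the hard stop.

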